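Feel for the hatch catch on the bench controller

ROBOT

A 7-joint arm with a two-finger parallel gripper is mounted at the origin on the work surface. World frame = base frame: x ahead of the robot, y to its left, z up, the work surface at z = 0. Lengths are in m, angles in rad, forces in N, time in s.
With the tool pointing down it reaches from about 0.4 to 0.85 m from the base axis. Payload 10.4 kg.
Tool frame: the origin (TCP) lies at the very end of the fingers, on their centre line; the grasp point (between the pads) lies 19 mm behind it; z points along the fingers, y is the direction in which the jaws open and shut (so a half turn about z gives the same grasp; the last joint's range is limited). The gripper opens to 87 mm and grips with 3 to 60 N. Pads are 19 mm wide; open, the fingers measure 117 mm over their backs; the gripper's body (75 mm by 190 mm) begins 51 mm behind the grasp point.
Start: joints at [1.205, 0.332, -0.065, 1.46, 0.022, 1.35, -0.088], TCP at [0.21, -0.589, 0.223] pointing down, gripper open.
Joint ranges: [-2.6, 2.6], [-0.5, 2.12], [-1.47, 1.34], [0.16, 2.42], [-1.27, 4.41], [0.06, 2.06], [-2.6, 2.6]. Speed limits (rad/s): [2.22, 2.22, 2.79, 2.79, 3.14, 3.14, 3.14].

INTERFACE

Orientations are given as a unit quaternion [x, y, z, w].
In Python, from bench import r gives the robot as it stands.
- The arm moves only by the shell command python3 -m crank 'ROWS' [FORCE]. ROWS is JSON, a list of rows, each a list of 3 entries, a list of its own where there are three numbers: the opening, from -1 (shut) to 1 (fully open), so that 0 is half open, then the shift along the tool's x, y, z in mm, then the turn about the tool's z in degrees. A call has 1 to 12 rows; each row is the pose to reach, as a shift and turn from the pose commanded when the call began, along the tool's axes at that moment; what a row does not reach only later rows make up. A row lasts 1/12 s, in which the tool goes at most 41.7 mm and 7.16 degrees, less where a joint would pass 70% of its speed; a pose out of reach is approached as far as the arm can. A call with a gripper value outside its range is refused whole. The fingers move at their own pace and stop on an object; FORCE is the grip in N (left out, the last holds). Time passes only in rows, so rows that repeat a pose let the fingers close. It gives the time, the measured TCP pose, the force and the opening at its end, in the units of the state.
- r.read_state(): the state, without advancing time (a new reading comes with each control period).
- r.camera(name): name is "side" or "top"; returns a dict with "pixels" (384x512x3 uint8, red, green, blue), "fov_y" (degrees; the focal length in pixels is half the picture's height over the tangent of half this angle, whatever the lens; pixels are square), "cx", "cy" (the principal point, pixels), "cam_to_world" (4x4, takes a point from camera to world coordinates). Camera axes: x right, y down, z forward; pixel columns grow to the right and rows downward; lengths in m; the calibration is good to about 2 mm. A picture is of the moment at which its call begins. There is no depth.
- r.close_job(): hands the job in, once; it reports no verdict.
The state is a dict: "time": time; "joint_positions": joint angles; "joint_vel": joint speeds; "joint_torque": joint torques, N m; "ee_pos": TCP position; "eef_rot": TCP orientation; "ft_force": force on the tool from outside, world axes, zero at the start; "torque": the same for the moment, N m; "width": finger opening in m.
Only numpy, scipy, OpenCV 4.12 (cv2) and the standard library are available. Lean on these libraries where they do the work, as an engineer would, in place of code of your own. Each camera call takes 0.05 s, during which the arm holds its last target.

TASK

The flat controller's hatch opens by a catch hidden in a notch somewhere along the ledge at its front. Put a fingertip on top of the ledge at its left-hand end (left as the robot faces the controller), run it along the ledge to the right until it drops into the notch, then press the tongue inside the notch all the way down so that the hatch stands ajar, and withdraw. Grasp nothing, and leave the jar, screwdriver and brass tip holder on the bench where they are.

Things in the scene. Friction and masses are not known exactly. Their poses are not given: they have to be found in the camera images.
- case: the beige controller, a flat box fixed to the bench, 210 deep (x) x 340 wide (y) x 85 mm high; origin at the centre of its underside; x points away from its front (which faces the robot), y to the left, z up. A flat ledge runs along its whole front at x -105 to -65 mm, top 85 mm above the bench; behind it an 8 mm wall, then the hatch, both flush with it
- ledge_first: the leftmost 47.5 mm of the ledge (case y 122.5 to 170 mm), 40 mm deep; origin at the centre of this piece, 35 mm below the ledge top; axes as the case. Rigid, fixed, open to the front
- ledge_second: the next 47.5 mm of the ledge (case y 75 to 122.5 mm), never with the notch; origin at the centre of this piece, 35 mm below the ledge top; axes as the case
- ledge_left (a point): left-hand end of the ledge: a point on its top, midway across its 40 mm depth. The ledge is 340 mm long. Its one notch is 40 mm wide along the ledge, cuts its full 40 mm depth, and is open above and to the front. Its place differs each time and no reading gives it: its centre is 123 to 217 mm from this end
- ledge_right (a point): right-hand end of the ledge: a point on its top, midway across its 40 mm depth. The middle of the ledge (95 to 245 mm from the left end), which has the notch, lies 0.3 mm lower than its two end parts
- release (a joint): how far the grey push tongue (36 x 37 mm) that is the floor of the notch is pressed: 0 untouched, its top 12 mm below the ledge top; 0.008 m fully down at its stop, its top 20 mm below the ledge top. It resists with about 5 N and stays where it is left
- hatch (a joint): opening of the hatch in rad: 0 shut, about 0.176 ajar. It is hinged along the controller's back edge; its front edge (at case x -55 mm) rises in step with the tongue going down, to 28 mm above the ledge, and stays there
- jar: bystander: small jar, 48 mm across, 70 mm high, standing; origin at the centre of its underside
- driver: bystander: screwdriver lying on the bench in front of the ledge; origin on its axis line at the bench
- tip_holder: bystander: brass tip holder, 36 mm across the foot, 56 mm high, standing; origin at the centre of its underside

How it is judged:
By the outcome, as a careful person would: the job done as asked, in the order asked, and still so for the second after the job is handed in, with the robot touching nothing.
It also fails if it takes over 51 s, if anything falls off the work surface, if the arm or the gripper's body presses on something with over 40 N, if the wrist force passes 120 N, or if a joint passes its speed limit or range.

## Working session

There is one attempt and no reset: what is moved stays moved. The work goes in short steps, Python scripts to look and compute and a shell command to move; the robot and the scene stay as the last step left them, time stands still between calls to the robot, and variables do not carry over. Pictures are saved under pics/ and viewed, and the job is handed in when it is done.

```bash
mkdir -p pics; ls; python3 - <<'E'
from bench import r
import cv2
print(r.read_state())
for n in("side","top"):
    c=r.camera(n); cv2.imwrite(f"pics/{n}0.png",c["pixels"][:,:,::-1]); print(n,c["fov_y"],c["cx"],c["cy"],c["cam_to_world"])
E
```

```text
pics
{'time': 0.0, 'joint_positions': array([ 1.20542347,  0.33285433, -0.06468414,  1.46093131,  0.02159071,
        1.34989856, -0.08847118]), 'joint_vel': array([ 2.03207592e-03, -7.75638851e-04,  1.22180933e-05,  5.34435840e-04,
        1.02972177e-04, -6.21403567e-04,  8.86839858e-04]), 'joint_torque': array([-9.29058333e-04, -6.23259258e+01,  2.39609292e-02, -3.89897919e+01,
       -6.15267176e-02,  3.96086345e-02,  1.30838575e-04]), 'ee_pos': array([ 0.20992245, -0.58828511,  0.22176962]), 'eef_rot': array([ 9.85346243e-01,  1.70564630e-01, -1.49056680e-04, -6.82193822e-04]), 'ft_force': array([-1.0066013 , -0.19879824, -0.10311722]), 'torque': array([-0.03216163,  0.01249632,  0.00762383]), 'width': 0.08690001930996423}
side 46.442765628796806 259.0362886336587 187.02067043294724 [[ 0.92461071 -0.25405563  0.28381466  0.33514331]
 [-0.38080128 -0.59842323  0.70489717 -0.57952328]
 [-0.00924181 -0.75983246 -0.65005325  0.61716139]
 [ 0.          0.          0.          1.        ]]
top 47.46571867344389 257.9052879814995 194.55293182313005 [[ 0.01902021 -0.99573921  0.09023115  0.52513152]
 [-0.99981529 -0.01869349  0.00446474 -0.02369611]
 [-0.00275898 -0.09029941 -0.99591084  0.89832913]
 [ 0.          0.          0.          1.        ]]
```

View pics/side0.png

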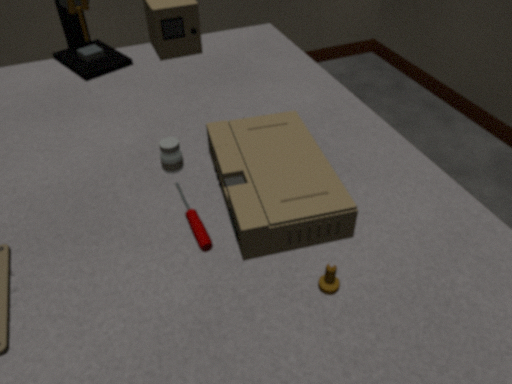

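View pics/top0.png

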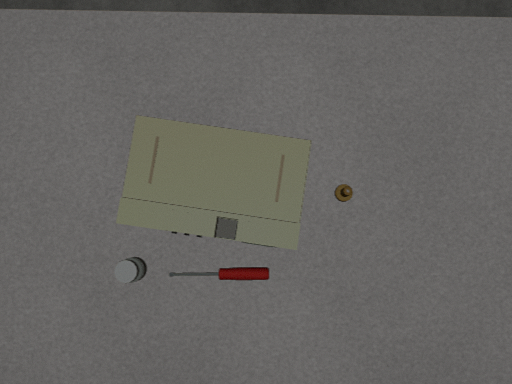

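```bash
python3 - <<'E'
import cv2
a=cv2.imread("pics/top0.png"); b=cv2.convertScaleAbs(a[105:295,100:360],alpha=1.6)
cv2.imwrite("pics/topz.png",cv2.resize(b,None,fx=3,fy=3,interpolation=cv2.INTER_CUBIC))
a=cv2.imread("pics/side0.png"); b=cv2.convertScaleAbs(a[100:300,150:366],alpha=1.8)
cv2.imwrite("pics/sidez.png",cv2.resize(b,None,fx=3,fy=3,interpolation=cv2.INTER_CUBIC))
E
```

```text
(no output)
```

View pics/topz.png

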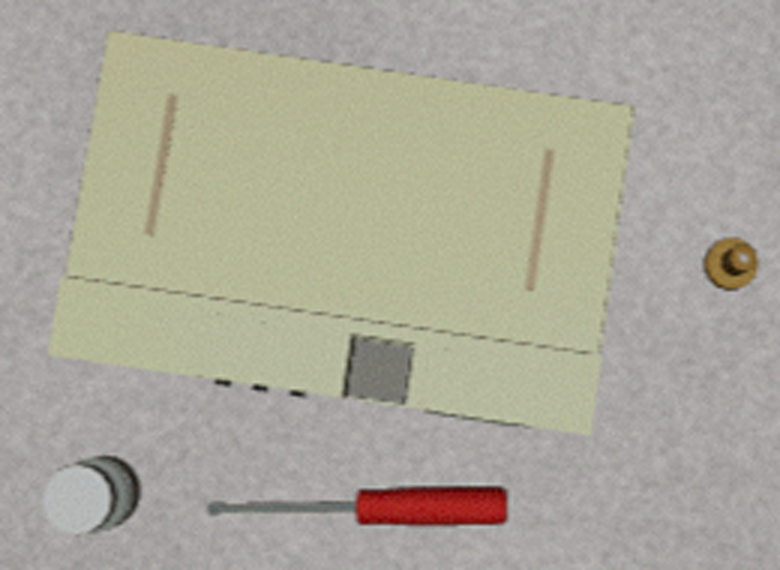

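View pics/sidez.png

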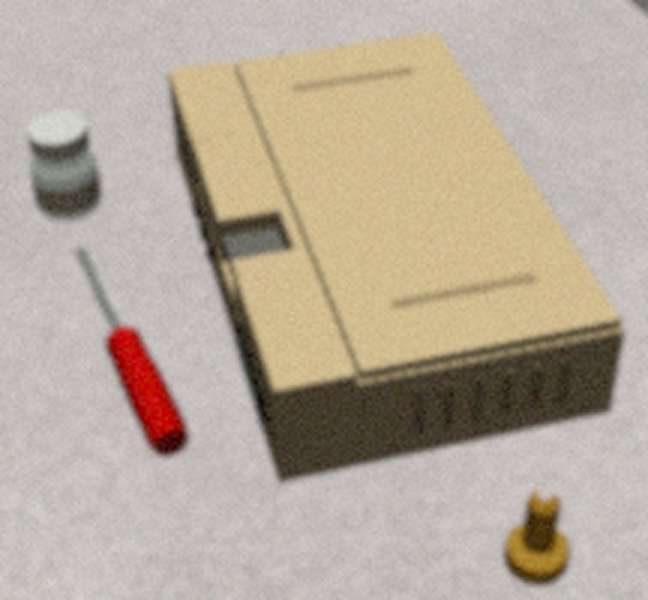

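```bash
cat >h.py <<'E'
import numpy as np
from bench import r
def ray(c,u,v,z):
    f=192/np.tan(np.radians(c["fov_y"])/2); T=c["cam_to_world"]
    d=T[:3,:3]@np.array([(u-c["cx"])/f,(v-c["cy"])/f,1]); o=T[:3,3]
    return o+d*(z-o[2])/d[2]
E
python3 - <<'E'
from h import *
np.set_printoptions(precision=4,suppress=True)
c=r.camera("top"); s=r.camera("side")
P=lambda u,v,z=.085:ray(c,(u+.5)/3-.5+100,(v+.5)/3-.5+105,z)
S=lambda u,v,z=.085:ray(s,(u+.5)/3-.5+150,(v+.5)/3-.5+100,z)
FL,FR,BR,BL=[P(*q) for q in((50,355),(592,434),(632,105),(110,32))]
print("top",FL,FR,BR,BL)
for a,b in((FL,FR),(FR,BR),(BL,BR),(FL,BL)):
    d=b-a; print(np.linalg.norm(d),np.degrees(np.arctan2(d[1],d[0])))
print("ctr",(FL+FR+BL+BR)/4)
F=[S(*q) for q in((170,72),(275,391),(620,325),(437,36))]
print("side",F,"ctr",sum(F)/4, S(285,478,0))
print("notch top",P(353,334),P(413,342),P(345,397,.073),P(406,404,.073))
print("jar",P(78,497,.07),"drv",P(210,508,.01),P(506,505,.015),"tip",P(731,265,0))
from cv2 import minAreaRect
E
```

```text
top [0.5407 0.2423 0.085 ] [ 0.4985 -0.0942  0.085 ] [ 0.7049 -0.1172  0.085 ] [0.7458 0.2141 0.085 ]
0.3392012380983569 -97.15033226272959
0.20763493205285935 -6.3458908784436465
0.3338290286040779 -97.04317703098478
0.20700472654150226 -7.830592307662332
ctr [0.6225 0.0613 0.085 ]
side [array([0.5424, 0.2407, 0.085 ]), array([ 0.4992, -0.0917,  0.085 ]), array([ 0.7011, -0.1198,  0.085 ]), array([0.7439, 0.209 , 0.085 ])] ctr [0.6217 0.0596 0.085 ] [ 0.5056 -0.0832  0.    ]
notch top [0.5573 0.0547 0.085 ] [0.5531 0.0174 0.085 ] [0.5182 0.0598 0.073 ] [0.5146 0.0215 0.073 ]
jar [0.4528 0.2254 0.07  ] drv [0.4419 0.1546 0.01  ] [ 0.4482 -0.0436  0.015 ] tip [ 0.6131 -0.196   0.    ]
```

```bash
cat >>h.py <<'E'
from scipy.spatial.transform import Rotation as R
np.set_printoptions(precision=4,suppress=True)
yaw=np.radians(-7.1); C=np.array([.622,.0605,0])
Rc=R.from_euler('z',yaw)
def case(x,y,z): return C+Rc.apply([x,y,z])
def delta(t):
    s=r.read_state(); q=R.from_quat(s["eef_rot"])
    p=np.array(s["ee_pos"]); M=q.as_matrix()
    ax=np.degrees(np.arctan2(M[1,0],M[0,0]))
    print("t",s["time"],"pos",p,"case",Rc.inv().apply(p-C)*1e3,"F",s["ft_force"],"w",s["width"])
    print("shift mm",q.inv().apply(t-p)*1e3,"turn",ax-np.degrees(yaw),"tilt",M[:,2])
E
python3 - <<'E'
from h import *
delta(case(-.087,.151,.135))
E
```

```text
t 0.2 pos [ 0.21   -0.5884  0.2221] case [-328.6298 -694.8889  222.0561] F [0.6404 0.698  0.2035] w 0.08705217765358615
shift mm [ 596.3985 -646.6322   87.5641] turn 26.74038058824769 tilt [-0.0003  0.0008 -1.    ]
```

```bash
python3 -m crank '[[-1,[10,-11,0],0],[-1,[30,-33,0],1],[-1,[55,-60,0],2],[-1,[80,-87,0],3],[-1,[105,-114,0],4],[-1,[130,-141,0],5],[-1,[155,-168,0],6],[-1,[180,-195,0],7],[-1,[205,-222,0],8],[-1,[230,-249,0],9],[-1,[255,-276,0],10],[-1,[280,-304,0],11]]' 20; python3 -c "
from h import *
delta(case(-.087,.151,.135))"
```

```text
time: 1.2
ee_pos: [0.3719, -0.2066, 0.2226]
eef_rot: [0.997, 0.075, 0.0, 0.0]
ft_force: [0.4, 0.1, 0.2]
width: 0.0152
t 1.2 pos [ 0.3719 -0.2066  0.2226] case [-215.2132 -295.9338  222.6075] F [0.4125 0.0624 0.1506] w 0.01519398782747295
shift mm [ 244.2293 -395.705    87.3677] turn 15.679914982042845 tilt [ 0.0001 -0.0006 -1.    ]
```

```bash
python3 -m crank '[[-1,[17,-28,0],1],[-1,[34,-56,0],2],[-1,[51,-84,0],4],[-1,[68,-112,0],5],[-1,[85,-140,0],7],[-1,[102,-168,0],8],[-1,[119,-196,0],10],[-1,[136,-224,0],11],[-1,[153,-252,0],12],[-1,[170,-280,0],13],[-1,[187,-308,0],14],[-1,[204,-330,0],15.5]]'; python3 -c "
from h import *
delta(case(-.087,.151,.135))"
```

```text
time: 2.2
ee_pos: [0.5238, 0.1511, 0.2225]
eef_rot: [0.998, -0.06, 0.0, -0.0]
ft_force: [0.6, 0.5, 0.5]
width: 0.0007
t 2.2 pos [0.5238 0.1511 0.2225] case [-108.6161   77.7999  222.5484] F [0.6327 0.508  0.4737] w 0.0006501922374197993
shift mm [ 21.9298 -73.0668  87.5817] turn 0.251938993406311 tilt [ 0.0001  0.0004 -1.    ]
```

```bash
python3 -m crank '[[-1,[7,-20,0],0.2],[-1,[14,-45,10],0.2],[-1,[20,-65,25],0.2],[-1,[22,-71,45],0.2],[-1,[22,-71,65],0.2],[-1,[22,-71,85],0.2],[-1,[22,-71,85],0.2],[-1,[22,-71,85],0.2]]'; python3 -c "
from h import *
delta(case(-.087,.151,.085))
import cv2
for n in('side','top'):cv2.imwrite(f'pics/{n}1.png',cv2.convertScaleAbs(cv2.resize(r.camera(n)['pixels'][80:300,80:370,::-1],None,fx=2.7,fy=2.7),alpha=1.5))"
```

```text
time: 2.87
ee_pos: [0.5535, 0.2162, 0.137]
eef_rot: [0.998, -0.062, -0.001, 0.0]
ft_force: [0.5, 0.2, 0.8]
width: 0.0003
t 2.8667 pos [0.5535 0.2162 0.137 ] case [-87.1788 146.0702 137.0379] F [0.4688 0.1594 0.76  ] w 0.00026305237778874457
shift mm [ 0.276  -4.9714 52.0335] turn 0.04031197639590722 tilt [-0.0019 -0.0006 -1.    ]
```

View pics/side1.png

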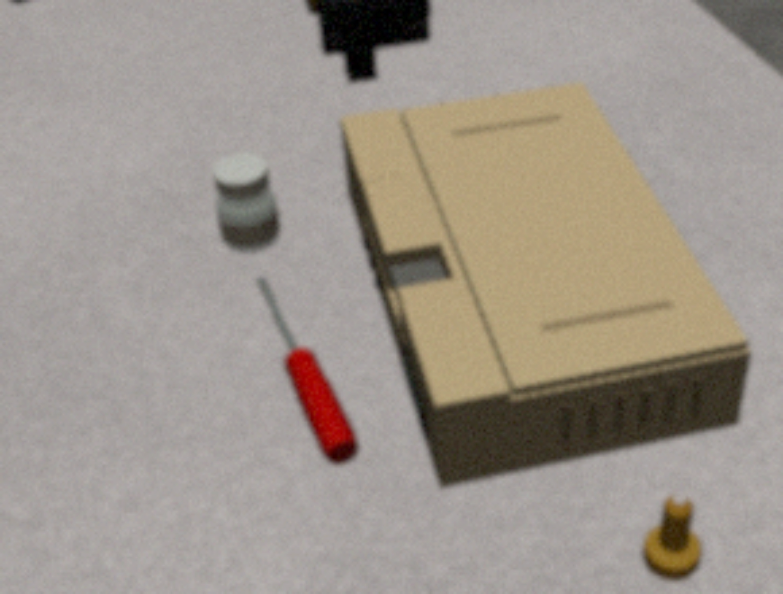

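View pics/top1.png

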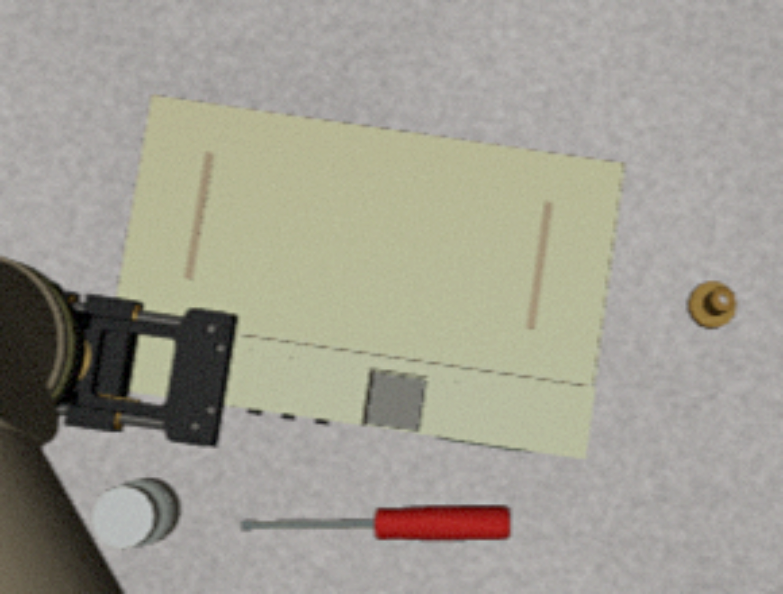

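```bash
python3 -m crank '[[-1,[0,-2,12],0],[-1,[0,-4,24],0],[-1,[0,-4,34],0],[-1,[0,-4,42],0],[-1,[0,-4,46],0],[-1,[0,-4,46],0],[-1,[0,-4,46],0]]'; python3 -c "
from h import *
delta(case(-.087,.151,.085))"
```

```text
time: 3.55
ee_pos: [0.5545, 0.2205, 0.0914]
eef_rot: [0.998, -0.062, -0.0, 0.0]
ft_force: [-0.4, 0.2, -0.0]
width: 0.0005
t 3.55 pos [0.5545 0.2205 0.0914] case [-86.725  150.404   91.4342] F [-0.44    0.172  -0.0006] w 0.0005241851815871079
shift mm [-0.273  -0.597   6.4341] turn 0.039863289507588995 tilt [-0.0003 -0.0001 -1.    ]
```

```bash
python3 -m crank '[[-1,[0,0,2],0],[-1,[0,0,4],0],[-1,[0,0,5],0],[-1,[0,0,6],0],[-1,[0,0,6.5],0],[-1,[0,0,6.5],0],[-1,[0,0,6.5],0]]'; python3 -c "
from h import *
delta(case(-.087,.151,.085))"
```

```text
time: 4.13
ee_pos: [0.5547, 0.2205, 0.0856]
eef_rot: [0.998, -0.062, 0.0, 0.0]
ft_force: [-2.6, -1.3, 4.9]
width: 0.0003
t 4.1333 pos [0.5547 0.2205 0.0856] case [-86.6062 150.433   85.5533] F [-2.6496 -1.3073  4.9454] w 0.00028900589755485846
shift mm [-0.3937 -0.5674  0.553 ] turn 0.035464316387752604 tilt [ 0.0004 -0.0003 -1.    ]
```

```bash
python3 -m crank '[[-1,[0,0,0.7],0],[-1,[0,2,0.7],0],[-1,[0,5,0.7],0],[-1,[0,8,0.7],0],[-1,[0,12,0.7],0],[-1,[0,16,0.7],0],[-1,[0,20,0.7],0],[-1,[0,24,0.7],0]]'; python3 -c "
from h import *
delta(case(-.087,.151,.085))"
```

```text
time: 4.8
ee_pos: [0.5524, 0.1982, 0.0855]
eef_rot: [0.998, -0.061, 0.001, -0.001]
ft_force: [0.4, 3.5, 5.0]
width: 0.0004
t 4.8 pos [0.5524 0.1982 0.0855] case [-86.1007 128.0574  85.5306] F [0.4078 3.4833 5.0156] w 0.0003911231032926949
shift mm [ -0.8634 -22.9425   0.5912] turn 0.09277869936767136 tilt [ 0.0026  0.0024 -1.    ]
```

```bash
python3 -m crank '[[-1,[0,4,0.7],0],[-1,[0,8,0.7],0],[-1,[0,12,0.7],0],[-1,[0,16,0.7],0],[-1,[0,20,0.7],0],[-1,[0,24,0.7],0],[-1,[0,28,0.7],0],[-1,[0,32,0.7],0],[-1,[0,36,0.7],0],[-1,[0,40,0.7],0],[-1,[0,44,0.7],0],[-1,[0,48,0.7],0]]'; python3 -c "
from h import *
delta(case(-.087,.151,.085))"
```

```text
time: 5.8
ee_pos: [0.5471, 0.1514, 0.0855]
eef_rot: [0.998, -0.061, 0.002, -0.002]
ft_force: [0.9, 6.3, 8.3]
width: 0.0002
t 5.8 pos [0.5471 0.1514 0.0855] case [-85.5695  80.9613  85.4559] F [0.894  6.2943 8.26  ] w 0.00024948649027466683
shift mm [ -1.284  -70.0393   0.7207] turn 0.12128235898935813 tilt [ 0.0042  0.0034 -1.    ]
```

```bash
python3 -m crank '[[-1,[0,4,0.2],0],[-1,[0,8,0.4],0],[-1,[0,12,0.4],0],[-1,[0,16,0.4],0],[-1,[-0.5,20,0.4],0],[-1,[-0.5,24,0.4],0],[-1,[-0.5,28,0.4],0],[-1,[-0.5,32,0.4],0],[-1,[-1,36,0.4],0],[-1,[-1,40,0.4],0],[-1,[-1,44,0.4],0],[-1,[-1,48,0.4],0]]'; python3 -c "
from h import *
delta(case(-.087,.151,.085))"
```

```text
time: 6.8
ee_pos: [0.5405, 0.104, 0.0852]
eef_rot: [0.998, -0.061, 0.002, -0.002]
ft_force: [0.9, 6.6, 9.4]
width: 0.0006
t 6.8 pos [0.5405 0.104  0.0852] case [-86.262   33.107   85.1797] F [0.9319 6.5873 9.3649] w 0.0006313066308596698
shift mm [  -0.4644 -117.8929    0.6193] turn 0.13334287362123032 tilt [ 0.0046  0.0032 -1.    ]
```

```bash
python3 -m crank '[[-1,[0,4,0],0],[-1,[0,8,0],0],[-1,[0,12,0.2],0],[-1,[0,16,0.2],0],[-1,[0,20,0.2],0],[-1,[0,24,0.2],0],[-1,[0,28,0.2],0],[-1,[0,32,0.2],0],[-1,[0,36,0.2],0],[-1,[0,40,0.2],0],[-1,[0,43,0.2],0],[-1,[0,46,0.2],0]]'; python3 -c "
from h import *
delta(case(-.087,.151,.085))"
```

```text
time: 7.8
ee_pos: [0.5352, 0.0585, 0.085]
eef_rot: [0.998, -0.061, 0.002, -0.002]
ft_force: [1.5, 6.7, 9.6]
width: 0.0009
t 7.8 pos [0.5352 0.0585 0.085 ] case [-85.9276 -12.7642  85.0464] F [1.5317 6.6813 9.5734] w 0.0008583193066388693
shift mm [  -0.6737 -163.7651    0.6417] turn 0.1395665332262528 tilt [ 0.0051  0.0031 -1.    ]
```

```bash
python3 -m crank '[[-1,[0,2,0],0],[-1,[0,4,0],0],[-1,[0,6,0],0],[-1,[0,8,0],0],[-1,[0,10,0],0],[-1,[0,12,0.2],0]]'; python3 -c "
from h import *
delta(case(-.087,.151,.085))"
```

```text
time: 8.3
ee_pos: [0.5314, 0.0435, 0.0826]
eef_rot: [0.998, -0.062, -0.0, 0.0]
ft_force: [-0.4, -0.2, 0.1]
width: 0.0003
t 8.3 pos [0.5314 0.0435 0.0826] case [-87.7795 -28.0595  82.5825] F [-0.417  -0.1731  0.1417] w 0.0002850738940716216
shift mm [   0.8485 -179.0583   -2.4842] turn 0.022442930534167793 tilt [-0.0005 -0.0003 -1.    ]
```

```bash
python3 -m crank '[[-1,[0,1.5,0],0],[-1,[0,3,1],0],[-1,[0,4,2],0],[-1,[0,4,4],0],[-1,[0,4,6],0],[-1,[0,4,6],0]]'; python3 -c "
from h import *
delta(case(-.087,-.033,.073))"
```

```text
time: 8.8
ee_pos: [0.5309, 0.0401, 0.0763]
eef_rot: [0.998, -0.062, -0.0, 0.0]
ft_force: [0.4, 0.5, -0.7]
width: 0.0003
t 8.8 pos [0.5309 0.0401 0.0763] case [-87.8606 -31.5404  76.3352] F [ 0.4043  0.5266 -0.7293] w 0.0002823907566887391
shift mm [0.8614 1.4601 3.3348] turn 0.048101138676909905 tilt [-0.0006  0.     -1.    ]
```

```bash
python3 -m crank '[[-1,[0,1,1],0],[-1,[0,1,2],0],[-1,[0,1,3],0],[-1,[0,1,4],0],[-1,[0,1,5],0],[-1,[0,1,6],0],[-1,[0,1,7],0],[-1,[0,1,8],0],[-1,[0,1,9],0],[-1,[0,1,10],0],[-1,[0,1,11],0],[-1,[0,1,11],0]]'; python3 -c "
from h import *
delta(case(-.087,-.033,.065))"
```

```text
time: 9.8
ee_pos: [0.5311, 0.039, 0.0661]
eef_rot: [0.998, -0.062, 0.0, 0.0]
ft_force: [-1.5, -0.7, 3.3]
width: 0.0008
t 9.8 pos [0.5311 0.039  0.0661] case [-87.5555 -32.568   66.0624] F [-1.4733 -0.7375  3.3296] w 0.0007650905726602289
shift mm [0.5551 0.432  1.0626] turn 0.04046166711708121 tilt [ 0.0001 -0.0004 -1.    ]
```

```bash
python3 -m crank '[[-1,[0,0,0.7],0],[-1,[0,0,1.4],0],[-1,[0,0,2],0],[-1,[0,0,2.6],0],[-1,[0,0,3.2],0],[-1,[0,0,3.2],0],[-1,[0,0,3.2],0]]'; python3 -c "
from h import *
delta(case(-.087,-.033,.065))"
```

```text
time: 10.38
ee_pos: [0.5313, 0.039, 0.0652]
eef_rot: [0.998, -0.062, 0.0, 0.001]
ft_force: [-14.5, -2.7, 33.3]
width: 0.0007
t 10.3833 pos [0.5313 0.039  0.0652] case [-87.3512 -32.5422  65.1546] F [-14.5058  -2.7341  33.3456] w 0.0007107791541495745
shift mm [0.3508 0.4578 0.1556] turn 0.03997165893691168 tilt [ 0.0004 -0.0019 -1.    ]
```

```bash
python3 -m crank '[[-1,[0,0,-2],0],[-1,[0,0,-4],0],[-1,[0,0,-7],0],[-1,[0,0,-12],0],[-1,[-1,0,-20],0],[-1,[-2,0,-30],0],[-1,[-2,0,-42],0],[-1,[-2,0,-55],0],[-1,[-2,0,-70],0],[-1,[-2,0,-85],0],[-1,[-2,0,-100],0],[-1,[-2,0,-120],0]]'; python3 -m crank '[[-1,[0,-25,-10],0],[-1,[0,-50,-20],0],[-1,[0,-75,-30],0],[-1,[0,-100,-30],0],[-1,[0,-125,-30],0],[-1,[0,-150,-30],0],[-1,[0,-175,-30],0],[-1,[0,-190,-30],0],[-1,[0,-200,-30],0],[-1,[0,-200,-30],0],[-1,[0,-200,-30],0]]'; python3 -c "
from h import *
delta(case(-.087,-.033,.065))
import cv2
for n in('side','top'):cv2.imwrite(f'pics/{n}2.png',cv2.convertScaleAbs(cv2.resize(r.camera(n)['pixels'][80:300,80:370,::-1],None,fx=2.7,fy=2.7),alpha=1.5))"
```

```text
time: 11.38
ee_pos: [0.5287, 0.0393, 0.184]
eef_rot: [0.998, -0.061, -0.0, 0.0]
ft_force: [-0.2, 0.1, -0.1]
width: 0.0008
time: 12.3
ee_pos: [0.5537, 0.2374, 0.2131]
eef_rot: [0.998, -0.061, 0.0, 0.0]
ft_force: [-0.4, -0.1, 0.2]
width: 0.0006
t 12.3 pos [0.5537 0.2374 0.2131] case [-89.6304 167.1241 213.0725] F [-0.3749 -0.0797  0.2406] w 0.0005530784022164525
shift mm [  2.3904 200.0978 148.112 ] turn 0.05842570837231964 tilt [ 0.0002 -0.0002 -1.    ]
```

View pics/side2.png

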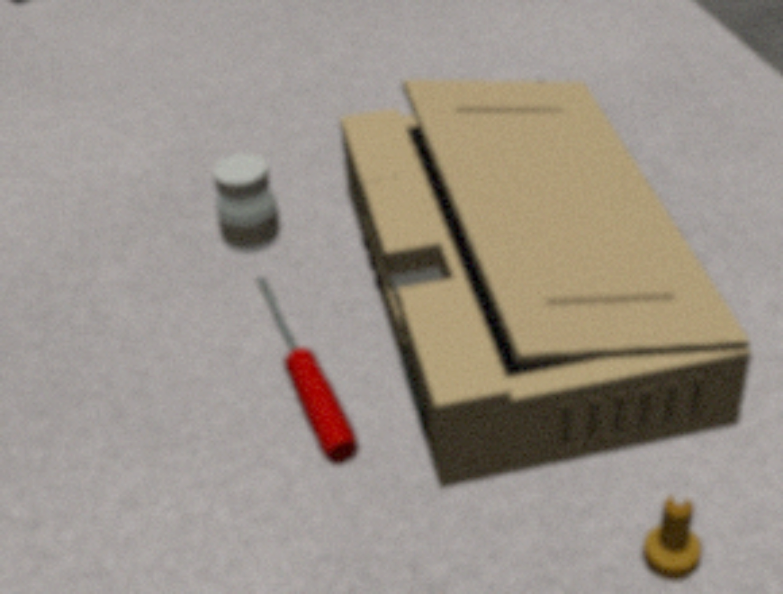

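View pics/top2.png

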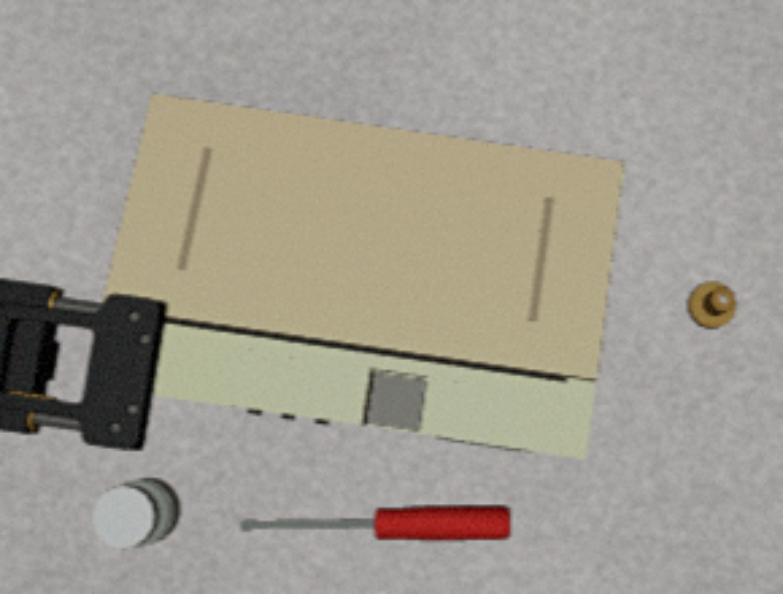

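The hatch stands ajar: in the side view there is a dark gap from (412,130) to (515,365). The tongue sits low in the notch at (418,270). The jar (245,200), screwdriver (320,400) and tip holder (675,540) are at the same pixels as before. The gripper is clear of everything.

```bash
python3 -c "
from h import *
print(r.close_job())"
```

```text
the job is handed in; nothing more can be done
None
```

The hatch now stands ajar, and I handed the job in at about 12.4 s of the 51 s allowed.

- **Run along the ledge:** I set the closed fingertips on the ledge about 20 mm from its left end and ran them right at about 5–10 N. About 198 mm along they dropped into the notch: the force fell to zero and the tip sank about 2.5 mm.
- **Pressing the tongue:** I centred the fingertip in the notch and pressed the tongue to its stop. The tip reached 65.2 mm height, against 65 mm expected, and the force rose to 33 N. I then withdrew straight up and off to the left.
- **Last checks:** The final pictures show the hatch open with the tongue down. The jar, screwdriver and tip holder have not moved, and the wrist force is near zero with the gripper clear. I judged the hatch angle only by eye from the pictures. No check failed or disagreed.

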